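Light the tracing box and set its brightness lever to the third click

ROBOT

A 6-joint arm with a two-finger parallel gripper is mounted at the origin on the work surface. World frame = base frame: x ahead of the robot, y to its left, z up, the work surface at z = 0. Lengths are in m, angles in rad, forces in N, time in s.
With the tool pointing down it reaches from about 0.35 to 0.975 m from the base axis. Payload 4.9 kg.
Tool frame: the origin (TCP) lies on the front face of the gripper's body, between the roots of the fingers; the fingertips stand ctrl.finger_overhang ahead of it and the grasp point (between the pads) lies 54 mm ahead of it (ctrl.finger_overhang is the distance from the TCP to the fingertips, in m); z points along the fingers, y is the line along which they close (so a half turn about z gives the same grasp; the last joint's range is limited). The gripper opens to 85 mm and grips with 20 to 120 N. Pads are 22 mm wide; open, the fingers measure 114 mm over their backs; the gripper's body (76 mm by 85 mm) begins 54 mm behind the grasp point. The pads swing forward as they close: fully open they stand 13 mm farther back than shut.
Start: joints at [1.16, 0.053, 1.613, -0, 1.476, -0.119], TCP at [0.18, 0.599, 0.304] pointing down, gripper open.
Joint ranges: [-3.01, 3.01], [-1.01, 2.22], [0.06, 2.58], [-1.02, 4.17], [0.09, 2.62], [-3.14, 3.14]. Speed limits (rad/s): [2.57, 2.57, 3.14, 3.14, 3.14, 3.14].

INTERFACE

Orientations are given as a rotation vector (axis times angle).
In Python, from station import ctrl, vision gives the robot as it stands. The module is installed in compiled form; this text tells all that it offers.
- The arm moves only by the tool drive_tool, never from a script. Its argument "rows" is a list of rows, each a list of 2 entries, a list of its own where there are three numbers: the shift along the tool's x, y, z in m, then the turn about the tool's z in rad. A call has 1 to 10 rows; each row shifts and turns the commanded pose from where the row before left it, along the tool's axes as they then stand; what a row does not reach is not made up. A row lasts 1/10 s, in which the tool goes at most 50 mm and 8.59 degrees, less where a joint would pass 70% of its speed; a pose out of reach is approached as far as the arm can. A call with a gripper value outside its range is refused whole. "jaw" is the closure, from 0 (fully open) to 1 (shut), set as the call begins (left out, the last holds). The fingers move at their own pace and stop on an object; "grip_force" is the grip in N (left out, the last holds). Time passes only in rows, so rows that do not move let the fingers close. It gives the time, the measured TCP pose, the force, the opening and the grip force at its end, in the units of the state.
- ctrl.get_obs(): the state, without advancing time (a new reading comes with each control period).
- vision.get_image(name): name is "scene" or "top" or "wrist"; returns a dict with "image" (420x560x3 uint8, blue, green, red), "vertical_fov" (degrees; the focal length in pixels is half the picture's height over the tangent of half this angle, whatever the lens; pixels are square), "cx", "cy" (the principal point, pixels), "R" (3x3) and "t" (3): a world point X has camera coordinates R X + t. Camera axes: x right, y down, z forward; pixel columns grow to the right and rows downward; lengths in m; the calibration is good to about 2 mm. A picture is of the moment at which its call begins. There is no depth.
- ctrl.finish_job(): hands the job in; it is judged then, once.
The state is a dict: "t": time; "q": joint angles; "dq": joint speeds; "effort": joint torques, N m; "tool_pos": TCP position; "tool_rot": TCP orientation; "contact_force": force on the tool from outside, world axes, zero at the start; "wrist_torque": the same for the moment, N m; "opening": finger opening in m; "grip_force": force on a finger pad.
Only numpy, scipy, OpenCV 4.12 (cv2) and the standard library are available. Lean on these libraries where they do the work, as an engineer would, in place of code of your own. Each camera call takes 0.05 s, during which the arm holds its last target. There are 200 camera calls.

TASK

Switch on the tracing light box: press its green button all the way down and let it go, then push the red-and-black brightness lever from its off end through the clicks and leave it resting in the third click, without ever running on into the fourth. Push with the fingertips, do not pinch the lever, and leave everything that stands on and around the box where it is.

Things in the scene. Friction and masses are not known exactly. Their poses are not given: they have to be found in the camera images.
- lightbox: tracing light box, fixed, wooden, 280 x 380 mm (its x, y), 36 mm high, yaw within 0.4 rad. Origin: centre of its underside, z up. Along its -x edge (nearer the robot) a dark grey control strip, 64 mm wide, centred at x -105 mm, top 36 mm up. On it: green button at y +100 mm; lever, off at y -90 mm, sliding to +y in a black slot; clear strip either side. Six ticks 14 mm apart: off, clicks 1 to 5 (3 is orange)
- power_top (a point): centre of the top of the green push button, 26 mm across, when up; it presses straight down into a black housing on the control strip
- power (a joint): travel of the green button, m: 0 is up, 0.006 is fully down (it then takes 5 N); springs back up when let go
- lever (a joint): lever position along the box's +y, m: 0 off (end stop), 0.070 far end. It rests in clicks every 14 mm: 0.014 first, 0.028 second, 0.042 third, 0.056 fourth, 0.070 fifth. On leaving a click it resists with 4 to 7 N until midway (0.007, 0.021, 0.035, 0.049), then snaps ahead by itself into the next click and stops there; pushed less than midway it falls back
- lever_top (a point): centre of the top of the lever, 32 mm above the control strip; it moves with the lever. The lever is an upright tab 38 mm wide along the box's x and 14 mm thick along the box's y (flat faces 7 mm to either side of this point): a red core with a black pad on each face
- lever_rear: black pad on the lever's face towards the box's -y, 38 mm wide, 4 mm thick, from 2 to 29 mm above the strip: the face to push on to raise the brightness. Origin: that of the lever (middle of the tab, at the top of the strip), axes those of the box
- lever_front: the like black pad on the lever's +y face, same origin; pressing on both pads at once is pinching the lever
- inkpot: loose ink jar on the light box, 48 mm across, 58 mm tall; origin under its centre; leave alone
- eraser: loose blue eraser 24 x 45 x 13 mm lying on the light box; origin under its centre; leave alone
- weight: loose brass paperweight with a small knob, 56 mm across, 42 mm tall, on the light box; origin under its centre; leave alone
- penpot: loose white pot 74 mm across and 100 mm tall with pens and a feather reaching 270 mm, left of the box; origin under its centre; leave alone
- waterpot: loose blue cup 80 mm across, 85 mm tall, left of the box; origin under its centre; leave alone
- dish: loose white bowl 90 mm across, 30 mm tall, right of the box; origin under its centre; leave alone
- brush: loose brush 200 mm long lying flat, right of the box; leave alone

How it is judged:
On the way, in this order (a step that is already met when the one before it is completed fails the run):
1. the button is pressed down with the lever still off (value of joint power above 0.0045 m and value of joint lever below 0.005 m), for 0.05 s.
2. the button is let up again, the lever still off (value of joint power below 0.0015 m and value of joint lever below 0.005 m).
3. the lever is past the first click's hump (value of joint lever above 0.009 m).
4. the lever is past the second click's hump (value of joint lever above 0.023 m).
5. the lever rests in the third click (value of joint lever between 0.0385 and 0.0455 m), for 0.2 s.
At the end, for the whole second after the job is handed in: the lever rests in the third click (joint 0.042 m within 3.5 mm) and is still, the button is up again, and no bystander lies more than 20 mm from where it was (all of step 5 and velocity of joint lever between -0.005 and 0.005 m/s and value of joint power below 0.0015 m and distance of each of inkpot, eraser, weight, penpot, waterpot, dish, brush from where it was at the start of the episode below 0.02 m); the robot touches nothing.
It fails at once if the lever runs on towards the fourth click (past 0.050 m) (value of joint lever above 0.05 m).
It fails at once if the lever is pinched: both its pads are pressed at once by the fingers (contact force between the fingers and lever_rear above 1.5 N and contact force between the fingers and lever_front above 1.5 N).
It fails at once if a bystander is lifted, carried or pushed away by more than 30 mm (distance of any of inkpot, eraser, weight, penpot, waterpot, dish, brush from where it was at the start of the episode above 0.03 m).
It also fails if it takes over 59 s, if anything falls off the work surface, if the arm or the gripper's body presses on something with over 40 N, if the wrist force passes 120 N, or if a joint passes its speed limit or range.

## Working session

There is one attempt and no reset: what is moved stays moved. The work goes in short steps, Python scripts to look and compute and a tool call to move; the robot and the scene stay as the last step left them, time stands still between calls to the robot, and variables do not carry over. Pictures are saved under pics/ and viewed, at most 10 in all, crops included, and the job is handed in when it is done.

Besides the shell and the picture viewer there is one more tool, called after ">>>" as a command line: name --argument value ..., lists and objects as JSON in quotes. drive_tool: Moves the arm, as the interface text tells. Its arguments: {"type":"object","properties":{"rows":{"type":"array","items":{"type":"array"}},"jaw":{"type":"number"},"grip_force":{"type":"number"}},"required":["rows"]}

```bash
mkdir -p pics; python3 - <<'E'
from station import ctrl, vision
import cv2,json,numpy as np
for n in("top","scene"):
    d=vision.get_image(n); cv2.imwrite(f"pics/{n}0.png",d["image"])
    print(n,d["vertical_fov"],d["cx"],d["cy"],np.round(d["R"],3).tolist(),np.round(d["t"],3).tolist())
    np.savez(f"{n}0.npz",**d)
print(ctrl.finger_overhang); print(ctrl.get_obs())
E
```

```text
top 43.25432810466865 277.71290279070405 211.27873693786754 [[-0.02, -1.0, -0.007], [-0.997, 0.02, -0.074], [0.074, 0.005, -0.997]] [-0.005, 0.587, 1.387]
scene 46.76293113774016 280.31685177074814 214.4604569390885 [[-0.886, 0.463, 0.016], [0.345, 0.684, -0.643], [-0.309, -0.564, -0.766]] [0.502, -0.125, 1.546]
0.0726
{'t': 0.1, 'q': array([ 1.15999901e+00,  5.32954108e-02,  1.61417310e+00, -1.49626639e-05,
        1.47599254e+00, -1.19020259e-01]), 'dq': array([ 0.00049949, -0.00107137, -0.00492586,  0.00077903,  0.00043349,
       -0.00026484]), 'effort': array([ 1.19692227e-04, -3.94906461e+01, -3.71363926e+01, -5.77649757e-05,
        3.96544041e-03,  2.52710851e-05]), 'tool_pos': array([0.17962424, 0.59817863, 0.30277319]), 'tool_rot': array([-4.56626841e-01, -3.10774921e+00,  2.83818648e-03]), 'contact_force': array([0.00482552, 0.8252445 , 0.21068621]), 'wrist_torque': array([0.04708575, 0.04029186, 0.01973756]), 'grip_force': 0.0, 'opening': 0.08543443917210027}
```

View pics/top0.png

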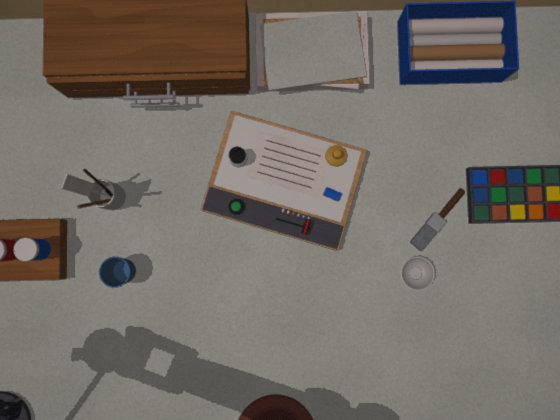

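View pics/scene0.png

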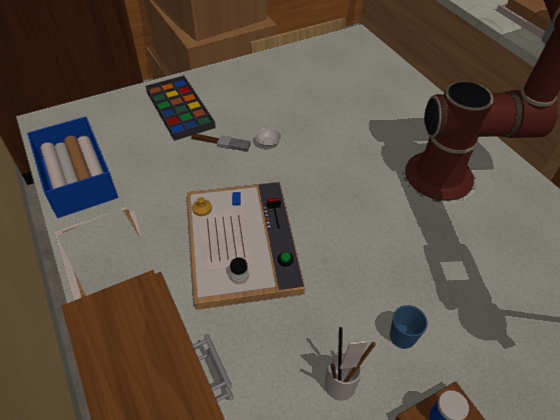

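The top view shows the box with corners near (233,112), (367,150), (340,249) and (203,210). The green button is at (236,206), the red lever at (307,226), and the strip is on the robot's side. The scene view has the button at (285,258) and the lever at (273,202).

```bash
cat > h.py <<'E'
import numpy as np,cv2
def ray(d,u,v):
    f=210/np.tan(np.radians(float(d["vertical_fov"]))/2)
    R=d["R"];c=-R.T@d["t"];r=R.T@np.array([(u-float(d["cx"]))/f,(v-float(d["cy"]))/f,1.]);return c,r/np.linalg.norm(r)
def plane(d,u,v,z):
    c,r=ray(d,u,v);return c+r*(z-c[2])/r[2]
def tri(a,b):
    (c1,r1),(c2,r2)=a,b
    s=np.linalg.lstsq(np.c_[r1,-r2],c2-c1,rcond=None)[0];p=c1+s[0]*r1;q=c2+s[1]*r2
    return (p+q)/2,np.linalg.norm(p-q)
def blob(img,col,roi):
    x0,y0,x1,y1=roi;h=cv2.cvtColor(img,cv2.COLOR_BGR2HSV)[y0:y1,x0:x1];H,S,V=h[...,0],h[...,1],h[...,2]
    m=((H>45)&(H<85) if col=="g" else (H<8)|(H>172))&(S>130)&(V>50)
    n,l,st,c=cv2.connectedComponentsWithStats(m.astype(np.uint8));i=1+np.argmax(st[1:,4])
    return c[i]+[x0,y0],st[i]+[x0,y0,0,0,0]
E
python3 - <<'E'
from h import *
T=dict(np.load("top0.npz"));S=dict(np.load("scene0.npz"))
for col,rt,rs,z in(("g",(215,190,255,225),(270,245,300,275),.05),("r",(295,212,320,240),(262,192,286,212),.068)):
    a,sa=blob(T["image"],col,rt);b,sb=blob(S["image"],col,rs)
    print(col,a,sa,b,sb,tri(ray(T,*a),ray(S,*b)),plane(T,*a,z),plane(S,*b,z))
# box corners from top: light/wood vs table -> given approx, plane z=.036
for p in((233,112),(367,150),(340,249),(203,210)):print(plane(T,*p,.036))
cv2.imwrite("pics/crop.png",np.hstack([cv2.resize(T["image"][180:255,195:350],None,fx=5,fy=5,interpolation=cv2.INTER_CUBIC)]))
E
```

```text
g [235.4939759  205.81927711] [231 201  10  11  83] [285.32467532 256.37662338] [281 252  10  10  77] (array([0.60040262, 0.09212574, 0.05543551]), np.float64(0.0001698946069328041)) [0.6008013  0.09263328 0.05      ] [0.59856778 0.08876747 0.05      ]
r [305.91304348 226.54347826] [303 220   7  14  46] [273.73529412 199.44117647] [268 198  13   4  34] (array([ 0.54208575, -0.08883948,  0.06788133]), np.float64(0.00018155964795111177)) [ 0.54215798 -0.08888144  0.068     ] [ 0.54205969 -0.08869359  0.068     ]
[0.85365871 0.09693527 0.036     ]
[ 0.74338907 -0.25722067  0.036     ]
[ 0.48298641 -0.17813485  0.036     ]
[0.59272395 0.17965546 0.036     ]
```

View pics/crop.png

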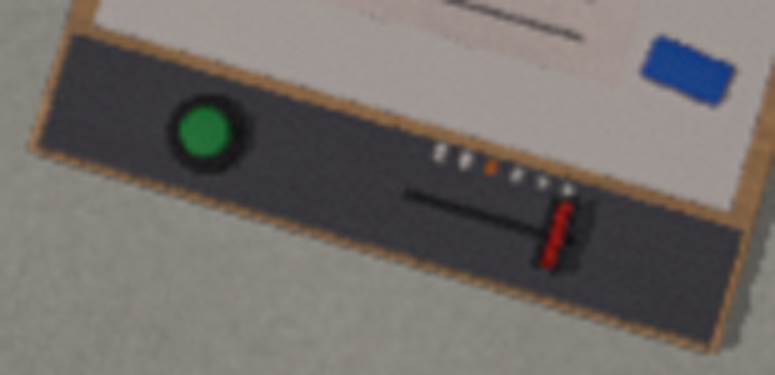

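The crop shows the button at about (205,130), the lever tab at (557,237) at the off end, and the orange tick at (490,168). Button to lever measures 190 mm, as specified, and the yaw is about -0.305. The tool y axis already lies along the box's y. I'll move over the button with the jaw shut.

>>> drive_tool --jaw 1 --rows '[[[-0.038,-0.025,0],0.013],[[-0.038,-0.025,0],0],[[-0.038,-0.025,0],0],[[-0.038,-0.025,0],0],[[-0.038,-0.025,0],0],[[-0.038,-0.025,0],0],[[-0.038,-0.025,0],0],[[-0.038,-0.025,0],0],[[-0.038,-0.025,0],0],[[-0.038,-0.025,0],0]]'

```text
t: 1.1
tool_pos: [0.4683, 0.2447, 0.3035]
tool_rot: [-0.477, -3.105, 0.0]
contact_force: [0.4, -0.4, 0.2]
opening: 0.0001
grip_force: 0.0
```

```bash
cat > g.py <<'E'
import sys,numpy as np
from station import ctrl
from scipy.spatial.transform import Rotation as Ro
o=ctrl.get_obs();R=Ro.from_rotvec(o["tool_rot"]).as_matrix();tip=o["tool_pos"]+R[:,2]*ctrl.finger_overhang
B=np.array([.6004,.0921,.055]);ey=np.array([np.sin(.305),np.cos(.305),0]);ex=np.array([np.cos(.305),-np.sin(.305),0]);L=np.array([.5421,-.0888,.068])
print("t",o["t"],"tip",tip.round(4),"F",o["contact_force"].round(2),"open",o["opening"],"toolyaw err",np.arctan2(*(R[:2,1]@np.c_[ex[:2],ey[:2]])))
for n,P in(("B",B),("L",L)):print(n,"tool shift",(R.T@(P-tip)).round(4),"box offset of tip",[round(float((tip-P)@e),4) for e in(ex,ey)])
E
python3 g.py
```

```text
t 1.1 tip [0.4683 0.2447 0.2309] F [ 0.41 -0.42  0.23] open 7.513299786531344e-05 toolyaw err -0.00019333663303623013
B tool shift [-0.1719 -0.1059  0.1759] box offset of tip [-0.1718, 0.1059]
L tool shift [-0.1705 -0.296   0.1629] box offset of tip [-0.1705, 0.296]
```

>>> drive_tool --rows '[[[-0.035,-0.021,0],0],[[-0.034,-0.021,0.02],0],[[-0.034,-0.021,0.03],0],[[-0.034,-0.021,0.03],0],[[-0.034,-0.021,0.03],0],[[0,0,0.03],0],[[0,0,0.01],0],[[0,0,0],0]]'

```text
t: 1.9
tool_pos: [0.5976, 0.0951, 0.1514]
tool_rot: [-0.476, -3.1, 0.001]
contact_force: [0.5, 0.1, 0.9]
opening: 0.0003
grip_force: 0.0
```

```bash
python3 g.py; python3 - <<'E'
from station import vision
import cv2,numpy as np
from h import *
w=vision.get_image("wrist");s=vision.get_image("scene")
np.savez("w1.npz",**w)
cv2.imwrite("pics/w1.png",np.hstack([w["image"][:, :],cv2.resize(s["image"][180:320,180:320],(240,420))[:, :]]))
E
```

```text
t 1.9 tip [0.5973 0.0951 0.0788] F [0.53 0.11 0.93] open 0.00034756062531766946 toolyaw err -0.0003415349036674081
B tool shift [-0.004  -0.0019  0.0237] box offset of tip [-0.0039, 0.0019]
L tool shift [-0.0026 -0.1919  0.0111] box offset of tip [-0.0026, 0.192]
```

View pics/w1.png

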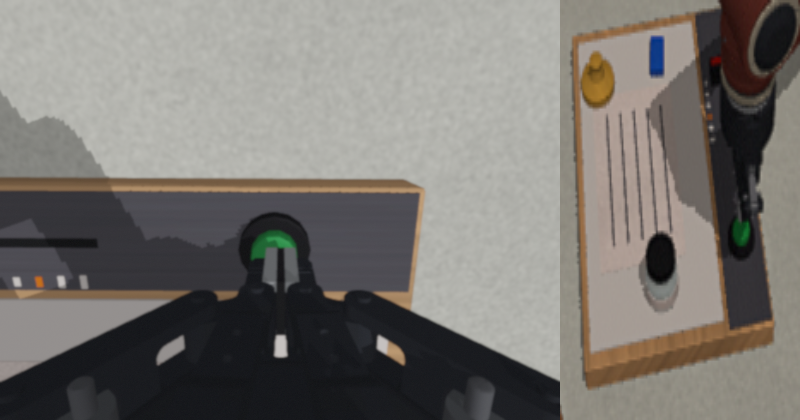

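The wrist view shows the shut fingertips at about (278,250), just above the button centred near (273,245). The strip edges are horizontal, so the yaw is right. I'll correct by 4 and 2 mm and go down.

>>> drive_tool --rows '[[[-0.004,-0.002,0.01],0],[[0,0,0.01],0],[[0,0,0.003],0],[[0,0,0.002],0],[[0,0,0.001],0],[[0,0,0],0]]'

```text
t: 2.6
tool_pos: [0.6023, 0.092, 0.1281]
tool_rot: [-0.477, -3.105, -0.0]
contact_force: [-1.4, 0.6, 3.0]
opening: -0.0002
grip_force: 1.4
```

>>> drive_tool --rows '[[[0,0,0.002],0],[[0,0,0.001],0],[[0,0,0],0]]'

```text
t: 2.9
tool_pos: [0.6028, 0.0919, 0.1253]
tool_rot: [0.477, 3.105, 0.0]
contact_force: [-2.7, 0.6, 3.9]
opening: 0.0
grip_force: 2.2
```

>>> drive_tool --rows '[[[0,0,0.002],0],[[0,0,0.001],0],[[0,0,0],0]]'

```text
t: 3.2
tool_pos: [0.603, 0.092, 0.1245]
tool_rot: [-0.477, -3.105, 0.0]
contact_force: [-8.5, 0.3, 15.7]
opening: 0.0
grip_force: 7.8
```

```bash
python3 g.py; python3 - <<'E'
from station import vision
import cv2,numpy as np
w=vision.get_image("wrist");s=vision.get_image("scene")
a=cv2.resize(w["image"][190:310,200:360],(533,400),interpolation=cv2.INTER_CUBIC);b=cv2.resize(s["image"][230:290,265:305],(267,400),interpolation=cv2.INTER_CUBIC)
cv2.imwrite("pics/w2.png",np.hstack([a,b]))
E
```

```text
t 3.2 tip [0.603  0.092  0.0519] F [-8.49  0.28 15.71] open 1.9113124926557046e-05 toolyaw err -0.00033889806350486843
B tool shift [ 0.0025 -0.0006 -0.0031] box offset of tip [0.0025, 0.0006]
L tool shift [ 0.0039 -0.1907 -0.0161] box offset of tip [0.0038, 0.1907]
```

View pics/w2.png

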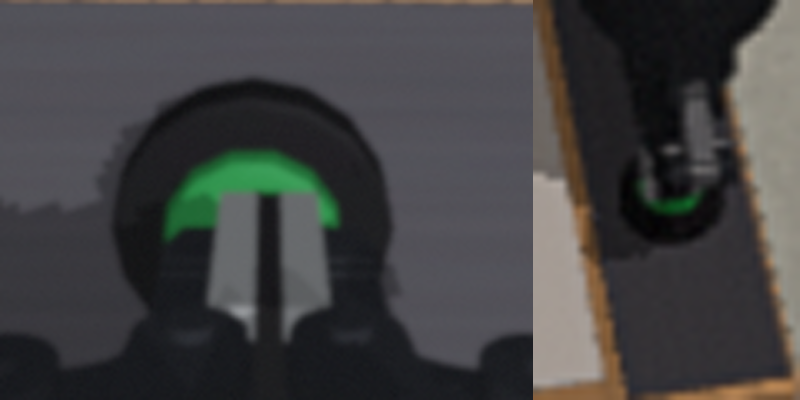

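The wrist crop shows the fingers pressing the green cap, which is visible around (255,180), about 2.5 mm past centre towards box +x. The force has jumped to 16 N, so something has bottomed out. I'll release, recentre and press again, logging the stroke so I know it is the button and not the housing.

>>> drive_tool --rows '[[[0,0,-0.005],0],[[0.004,-0.001,-0.009],0],[[0,0,0],0],[[0,0,0],0],[[0,0,0],0]]'

```text
t: 3.8
tool_pos: [0.598, 0.092, 0.1352]
tool_rot: [-0.477, -3.104, 0.0]
contact_force: [0.6, -0.3, 0.0]
opening: 0.0001
grip_force: 0.0
```

>>> drive_tool --rows '[[[0,0,0.005],0],[[0,0,0],0],[[0,0,0],0]]'

```text
t: 4.1
tool_pos: [0.5982, 0.092, 0.1306]
tool_rot: [-0.477, -3.104, 0.001]
contact_force: [-0.9, -0.3, 1.2]
opening: 0.0
grip_force: 0.7
```

>>> drive_tool --rows '[[[0,0,0.002],0],[[0,0,0],0],[[0,0,0],0]]'

```text
t: 4.4
tool_pos: [0.5984, 0.0921, 0.129]
tool_rot: [-0.477, -3.105, 0.0]
contact_force: [-0.9, -0.6, 1.5]
opening: 0.0
grip_force: 1.1
```

>>> drive_tool --rows '[[[0,0,0.0015],0],[[0,0,0],0],[[0,0,0],0]]'

```text
t: 4.7
tool_pos: [0.5985, 0.0921, 0.1275]
tool_rot: [0.477, 3.105, -0.0]
contact_force: [-1.4, 0.5, 3.0]
opening: -0.0005
grip_force: 1.6
```

>>> drive_tool --rows '[[[0,0,0.0015],0],[[0,0,0],0],[[0,0,0],0]]'

```text
t: 5.0
tool_pos: [0.5985, 0.0921, 0.1261]
tool_rot: [0.477, 3.105, 0.0]
contact_force: [-1.7, -0.8, 3.5]
opening: 0.0
grip_force: 2.0
```

>>> drive_tool --rows '[[[0,0,0.002],0],[[0,0,0],0],[[0,0,0],0]]'

```text
t: 5.3
tool_pos: [0.5986, 0.0921, 0.1246]
tool_rot: [0.477, 3.105, -0.0]
contact_force: [-3.3, -0.5, 7.8]
opening: 0.0
grip_force: 3.8
```

>>> drive_tool --rows '[[[0,0,0.002],0],[[0,0,0],0],[[0,0,0],0]]'

```text
t: 5.6
tool_pos: [0.5987, 0.0921, 0.1244]
tool_rot: [-0.476, -3.105, 0.0]
contact_force: [-8.5, -1.1, 16.9]
opening: 0.0001
grip_force: 8.4
```

Contact starts at TCP z ≥ 0.1306 m and it bottoms at 0.1245, about 6 mm. The force there extrapolates to about 5 N, so that was a full press. I'll release and go up over the lever to its rear side.

>>> drive_tool --rows '[[[0,0,-0.01],0],[[0,0,-0.03],0],[[0,0,-0.02],0],[[0,-0.04,0],0],[[0,-0.04,0],0],[[0,-0.04,0],0],[[0,-0.04,0],0],[[0,-0.04,0],0],[[0,-0.04,0],0],[[0,0,0],0]]'

```text
t: 6.6
tool_pos: [0.5252, -0.1402, 0.1813]
tool_rot: [-0.485, -3.104, 0.002]
contact_force: [0.1, 0.4, 0.8]
opening: 0.0002
grip_force: 0.0
```

```bash
python3 g.py
```

```text
t 6.6 tip [ 0.5251 -0.1403  0.1087] F [0.05 0.39 0.83] open 0.00018781078017058043 toolyaw err 0.004918903107018581
B tool shift [-0.0008  0.2443  0.0534] box offset of tip [-0.002, -0.2443]
L tool shift [-0.0004  0.0543  0.0406] box offset of tip [-0.0007, -0.0542]
```

>>> drive_tool --rows '[[[0,0,0.02],0],[[0,0,0.02],0],[[0,0,0.015],0],[[0,0,0.007],0],[[0,0,0],0],[[0,0,0],0]]'

```text
t: 7.2
tool_pos: [0.5269, -0.1367, 0.1204]
tool_rot: [0.476, 3.104, -0.0]
contact_force: [-0.2, -0.2, 0.5]
opening: 0.0
grip_force: 0.0
```

```bash
python3 g.py; python3 - <<'E'
from station import vision
import cv2,numpy as np
w=vision.get_image("wrist");s=vision.get_image("scene")
b=cv2.resize(s["image"][170:290,255:305],(175,420),interpolation=cv2.INTER_CUBIC)
cv2.imwrite("pics/w3.png",np.hstack([w["image"],b]))
E
```

```text
t 7.2 tip [ 0.5269 -0.1367  0.0478] F [-0.16 -0.23  0.47] open 5.749892831267207e-06 toolyaw err -0.000619863265224537
B tool shift [-0.0015  0.2403 -0.0072] box offset of tip [-0.0014, -0.2403]
L tool shift [-0.0001  0.0503 -0.0202] box offset of tip [-0.0001, -0.0502]
```

View pics/w3.png

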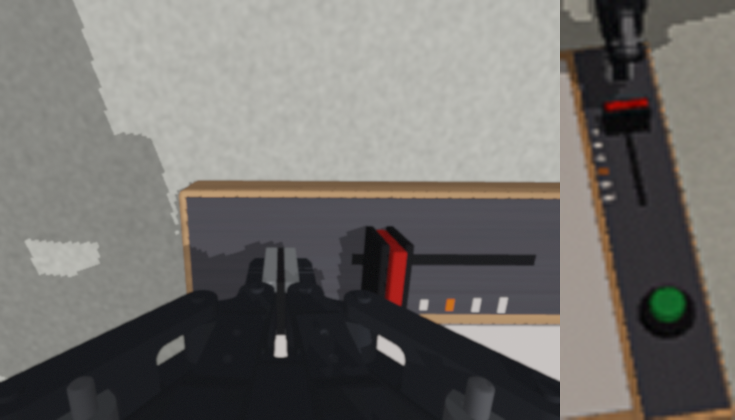

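The button is up again. The fingertips at (280,265) stand behind the lever's rear pad at about (370,260). I'll approach the lever in small steps.

>>> drive_tool --rows '[[[0,0.01,0],0],[[0,0.01,0],0],[[0,0.003,0],0],[[0,0,0],0],[[0,0,0],0]]'

```text
t: 7.8
tool_pos: [0.5333, -0.1147, 0.1199]
tool_rot: [0.476, 3.105, -0.0]
contact_force: [0.2, -0.5, 0.3]
opening: -0.0001
grip_force: 0.0
```

>>> drive_tool --rows '[[[0,0.003,0],0],[[0,0,0],0],[[0,0,0],0]]'

```text
t: 8.1
tool_pos: [0.5342, -0.1121, 0.1199]
tool_rot: [-0.477, -3.105, 0.0]
contact_force: [0.2, 0.2, 0.6]
opening: -0.0002
grip_force: 0.0
```

>>> drive_tool --rows '[[[0,0.003,0],0],[[0,0,0],0],[[0,0,0],0]]'

```text
t: 8.4
tool_pos: [0.5351, -0.1092, 0.1199]
tool_rot: [0.477, 3.105, -0.0]
contact_force: [-1.0, -1.3, -0.1]
opening: -0.0001
grip_force: 0.4
```

>>> drive_tool --rows '[[[0,0.003,0],0],[[0,0,0],0],[[0,0,0],0]]'

```text
t: 8.7
tool_pos: [0.5359, -0.1068, 0.1199]
tool_rot: [-0.477, -3.105, 0.002]
contact_force: [-2.2, -4.9, 0.2]
opening: 0.0002
grip_force: 2.5
```

```bash
python3 g.py
```

```text
t 8.7 tip [ 0.5359 -0.1068  0.0473] F [-2.17 -4.87  0.23] open 0.00016333142777748237 toolyaw err -0.0003157480950546168
B tool shift [-0.0019  0.2091 -0.0079] box offset of tip [-0.0018, -0.2091]
L tool shift [-0.0005  0.019  -0.0207] box offset of tip [-0.0005, -0.0191]
```

Contact began at tip offset -21.5 mm, which matches 14.5 mm of finger half-width plus 7 mm, so lever = offset + 21.5 mm. I'll go through hump 1 at 7 mm.

>>> drive_tool --rows '[[[0,0.002,0],0],[[0,0.002,0],0],[[0,0.002,0],0],[[0,0,0],0],[[0,0,0],0]]'

```text
t: 9.2
tool_pos: [0.5379, -0.1002, 0.1199]
tool_rot: [0.476, 3.105, 0.001]
contact_force: [-0.8, -0.7, -0.4]
opening: 0.0
grip_force: 0.0
```

```bash
cat > lev.py <<'E'
from h import *
from station import vision
# lever from the red core seen in the views, along box y from the off position
for n,roi in(("scene",(255,190,300,270)),("wrist",(0,0,560,420)),("top",(215,190,330,245))):
    d=vision.get_image(n)
    try:
        a,s=blob(d["image"],"r",roi);p=plane(d,*a,.068);print(n,a.round(1),s[4],p.round(4),"lever",round(float((p-[.5421,-.0888,.068])@[np.sin(.305),np.cos(.305),0]),4))
    except Exception as e:print(n,e)
E
python3 g.py; python3 lev.py
```

```text
t 9.2 tip [ 0.5379 -0.1001  0.0473] F [-0.77 -0.69 -0.4 ] open 1.8039199854954774e-05 toolyaw err -0.0005233974827136739
B tool shift [-0.002   0.2021 -0.0076] box offset of tip [-0.0019, -0.2021]
L tool shift [-0.0006  0.0121 -0.0207] box offset of tip [-0.0006, -0.012]
scene [274.6 203.1] 28 [ 0.546  -0.0753  0.068 ] lever 0.014
wrist [337.4 266.7] 1124 [ 0.5362 -0.0749  0.068 ] lever 0.0115
top [314.8 223.5] 923 [ 0.5494 -0.1118  0.068 ] lever -0.0198
```

The lever is in click 1: the scene view gives 0.014 and the force has dropped. Next is hump 2.

>>> drive_tool --rows '[[[0,0.003,0],0],[[0,0.002,0],0],[[0,0.002,0],0],[[0,0.002,0],0],[[0,0.002,0],0],[[0,0.002,0],0],[[0,0,0],0],[[0,0,0],0]]'

```text
t: 10.15
tool_pos: [0.5418, -0.0878, 0.1199]
tool_rot: [0.477, 3.105, 0.001]
contact_force: [-0.1, -0.7, 0.1]
opening: -0.0002
grip_force: 0.0
```

```bash
python3 g.py; python3 lev.py
```

```text
t 10.15 tip [ 0.5418 -0.0877  0.0473] F [-0.14 -0.66  0.13] open -0.00020776905742737984 toolyaw err -0.0004471415454004434
B tool shift [-0.002   0.1891 -0.0076] box offset of tip [-0.0019, -0.1891]
L tool shift [-0.0006 -0.0009 -0.0207] box offset of tip [-0.0006, 0.0009]
scene [275.8 206.6] 29 [ 0.5492 -0.0623  0.068 ] lever 0.0274
wrist [339.7 266.6] 1100 [ 0.5403 -0.0616  0.068 ] lever 0.0254
top [311.6 222.5] 1055 [ 0.5523 -0.1037  0.068 ] lever -0.0111
```

Click 2 (0.0274). Hump 3 needs tip offset +13.5 mm, so I'll repeat the same 14 mm cycle.

>>> drive_tool --rows '[[[0,0.003,0],0],[[0,0.002,0],0],[[0,0.002,0],0],[[0,0.002,0],0],[[0,0.002,0],0],[[0,0.002,0],0],[[0,0.001,0],0],[[0,0,0],0],[[0,0,0],0]]'

```text
t: 11.2
tool_pos: [0.546, -0.0745, 0.1199]
tool_rot: [0.477, 3.105, 0.001]
contact_force: [0.0, -0.4, -0.1]
opening: -0.0001
grip_force: 0.0
```

```bash
python3 g.py; python3 lev.py
```

```text
t 11.2 tip [ 0.546  -0.0745  0.0473] F [ 0.01 -0.45 -0.09] open -0.00011237175006787131 toolyaw err -0.00041856057535940335
B tool shift [-0.002   0.1752 -0.0076] box offset of tip [-0.0019, -0.1752]
L tool shift [-0.0006 -0.0148 -0.0207] box offset of tip [-0.0006, 0.0148]
scene [276.5 210.4] 32 [ 0.5537 -0.0489  0.068 ] lever 0.0415
wrist [339.8 266.5] 1097 [ 0.5445 -0.0483  0.068 ] lever 0.0394
top [308.5 221.4] 1285 [ 0.5552 -0.0958  0.068 ] lever -0.0028
```

Click 3 (0.0415) and the finger is no longer in contact. I'll back off and then lift.

>>> drive_tool --rows '[[[0,-0.01,0],0],[[0,-0.02,0],0],[[0,0,0],0],[[0,0,-0.03],0],[[0,0,-0.04],0],[[0,0,-0.04],0],[[0,0,-0.03],0],[[0,0,0],0],[[0,0,0],0],[[0,0,0],0]]'

```text
t: 12.35
tool_pos: [0.5361, -0.1032, 0.2581]
tool_rot: [-0.477, -3.102, -0.001]
contact_force: [-0.6, 0.4, -1.0]
opening: -0.0001
grip_force: 0.0
```

```bash
python3 g.py; python3 lev.py; python3 - <<'E'
from station import vision
import cv2
s=vision.get_image("scene");cv2.imwrite("pics/end.png",s["image"])
E
```

```text
t 12.35 tip [ 0.5359 -0.1031  0.1855] F [-0.63  0.38 -1.01] open -0.00013552908952899835 toolyaw err -0.00012508377757380218
B tool shift [-0.0033  0.2055  0.1305] box offset of tip [-0.0029, -0.2056]
L tool shift [-0.0019  0.0155  0.1175] box offset of tip [-0.0016, -0.0155]
scene [276.3 210.5] 36 [ 0.5543 -0.0488  0.068 ] lever 0.0418
wrist [346.8 207.1] 424 [ 0.5533 -0.0502  0.068 ] lever 0.0401
top [316.6 219.6] 909 [ 0.5594 -0.1167  0.068 ] lever -0.0214
```

View pics/end.png

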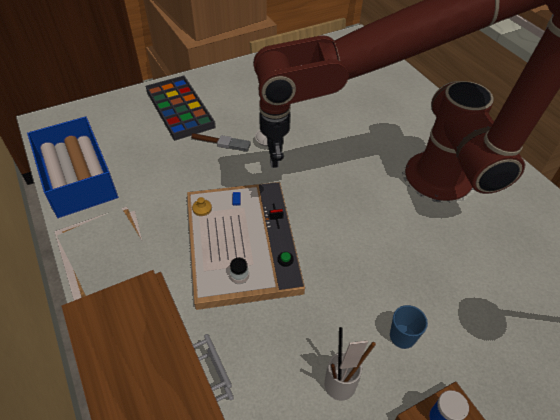

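The end view shows the lever at (276,211) by the third tick, the button up at (285,258), the visible bystanders where they were, and the arm clear.

```bash
python3 -c "
from station import ctrl;print(ctrl.finish_job())"
```

```text
the job is handed in; nothing more can be done
None
```

The job is handed in, with no verdict shown: I pressed the green button fully and released it, the lever rests in the third click (measured about 42 mm) without entering the fourth, and nothing around the box appears to have moved.

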